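# Close the refilled glue pot and put it on feed

### The arm

A 6-joint arm with a two-finger parallel gripper is mounted at the origin on the work surface. World frame = base frame: x ahead of the robot, y to its left, z up, the work surface at z = 0. Lengths are in m, angles in rad, forces in N, time in s.
With the tool pointing down it reaches from about 0.275 to 0.85 m from the base axis. Payload 5.2 kg.
Tool frame: the origin (TCP) lies between the finger pads, 19 mm behind the fingertips; this is the grasp point; z points along the fingers, y is the line along which they close (so a half turn about z gives the same grasp; the last joint's range is limited). The gripper opens to 85 mm and grips with 20 to 120 N. Pads are 22 mm wide; open, the fingers measure 114 mm over their backs; the gripper's body (76 mm by 85 mm) begins 54 mm behind the grasp point. The pads swing forward as they close: fully open they stand 13 mm farther back than shut.
Start: joints at [-1.408, 0.259, 1.535, -0, 1.348, -0.203], TCP at [0.197, -0.514, 0.25] pointing down, gripper open.
Joint ranges: [-3.14, 3.14], [-0.91, 2.08], [0.19, 2.58], [-1.22, 4.36], [0.22, 2.71], [-3.12, 3.12]. Speed limits (rad/s): [2.57, 2.57, 3.14, 3.14, 3.14, 3.14].

### API

Orientations are given as a rotation vector (axis times angle).
In Python, from cell import env gives the robot as it stands.
- The arm moves only by the tool send_rows, never from a script. Its argument "moves" is a list of rows, each a list of 7 numbers: the shift along the world's x, y, z in units of 50 mm (1.0 is 50 mm), then the turn, a rotation vector about the world's x, y, z in units of 8 degrees (1.0 is 8 degrees), then the opening, from 0 (shut) to 1 (fully open). In form: [[dx, dy, dz, ax, ay, az, grip], ...]. A call has 1 to 8 rows; each row shifts and turns the commanded pose from where the row before left it; what a row does not reach is not made up. A row lasts 1/10 s, in which the tool goes at most 50 mm and 8.59 degrees, less where a joint would pass 70% of its speed; a pose out of reach is approached as far as the arm can. A call is refused whole if a number of a shift passes 1 or a number of a turn 1, either way. A call with a gripper value outside its range is refused whole. The fingers move at their own pace and stop on an object; "force" is the grip in N (left out, the last holds). Time passes only in rows, so rows that do not move let the fingers close. It gives the time, the measured TCP pose, the force, the opening and the grip force at its end, in the units of the state.
- env.state(): the state, without advancing time (a new reading comes with each control period).
- env.snapshot(name): name is "scene" or "side" or "wrist"; returns a dict with "pixels" (480x640x3 uint8, blue, green, red), "fx", "fy", "cx", "cy" (pixels), "k1" (the pictures are not rectified: a ray, as slopes to the right and down, at radius r is drawn at 1 + k1 r^2 times it, then the intrinsics apply), "rvec" (rotation vector, rad) and "tvec" (3), from world to camera coordinates, as OpenCV has them. Camera axes: x right, y down, z forward; pixel columns grow to the right and rows downward; lengths in m; the calibration is good to about 2 mm. A picture is of the moment at which its call begins. There is no depth.
- env.sign_off(): hands the job in; it is judged then, once.
The state is a dict: "clock": time; "q": joint angles; "qvel": joint speeds; "joint_torque": joint torques, N m; "ee_pos": TCP position; "ee_rot": TCP orientation; "wrist_force": force on the tool from outside, world axes, zero at the start; "wrist_torque": the same for the moment, N m; "gripper_width": finger opening in m; "finger_force": force on a finger pad.
Only numpy, scipy, OpenCV 4.12 (cv2) and the standard library are available. Lean on these libraries where they do the work, as an engineer would, in place of code of your own. Each camera call takes 0.05 s, during which the arm holds its last target. There are 200 camera calls.

### The job

The glue pot has just been refilled and its filler cap is only loosely on. Screw the cap clockwise until it is fully home, and only then throw the air lever out of the vent notch (one dot) into the feed notch in the middle (two dots), without letting it go on towards the purge notch (three dots). Leave the pressure regulator's knob and everything else on the bench as they are.

Things in the scene. Friction and masses are not known exactly. Their poses are not given: they have to be found in the camera images.
- station: Glue feed station, fixed to the bench: a steel base plate 240 mm (x) by 440 mm (y), 8 mm thick; origin at the centre of its underside, on the bench. It carries a round stainless pot at its -y end and a grey control box with the air lever at its +y end (box: x -40 to 100, y 0 to 200 mm in the station's frame, top at 98 mm).
- lid_centre (a point): Centre of the pot lid's top, 142 mm above the bench, under the filler cap (x 0, y -110 mm on the station). The lid is 156 mm in diameter; four wing nuts stand on its rim, 81 mm from this centre, at most 162 mm above the bench; small brass fittings and a thin copper pipe on the lid are no higher than that.
- cap (a joint): Filler cap's angle, rad: 0 = fully home (hard stop); positive = unscrewed, anticlockwise from above; 6 = most. It starts 1.8 to 3.6 from home: usually two or three grasps. Right-hand thread: clockwise from above screws it down; it sinks 1.4 mm per rad. It stays where left, turns with about 0.12 Nm, and cannot be pulled off (a retaining ring keeps it on its thread).
- cap_grip (a point): Point on the cap's vertical axis, 18 mm above its lower edge: a good TCP height to grip it. The cap is a black ribbed cylinder, diameter 52 mm, 26 mm high; its top is 8 mm above this point; its lower edge is 166 mm above the bench when home, on a neck of 50 mm diameter. Nothing stands within 60 mm of its axis above its lower edge.
- lever (a joint): Air lever's angle, rad, growing anticlockwise from above: 0 = vent notch (one dot; the start), 0.55 = feed notch (two dots, middle), 1.10 = purge notch (three dots). A spring roller on the lever runs on a lobed steel plate with three notches: it takes up to about 3 N at the handle to pass the crest between two notches (at 0.275 and 0.825), then it drops into the next notch and stays there.
- lever_handle (a point): Middle of the lever's handle: an upright black cylinder, diameter 22 mm, 46 mm high (23 mm above and below this point), fixed on the end of a flat steel arm 100 mm from the pivot, whose top is 27 mm below this point. Free space around it down to the arm.
- lever_pivot (a point): Point on the lever's vertical pivot axis, at the height of lever_handle. In the feed notch the lever points from here along the station's -x; in the vent notch it is 0.55 rad clockwise of that (seen from above), to the station's +y side.
- regulator_mark (a point): White mark on top of the regulator knob, 16 mm from its axis. The knob (black, diameter 36 mm, 28 mm high, its top 134 mm above the bench, at x 68, y 42 mm on the station) turns easily and must stay as set.
- funnel: White plastic funnel standing mouth down on the base plate in front of the control box, diameter 72 mm, 72 mm high; origin at the centre of its underside. Leave alone.
- bead_jar: Amber glass jar with a black lid beside the pot, diameter 64 mm, 85 mm high; origin at the centre of its underside. Leave alone.
- thread_cone: White cone of thread beside the control box, base diameter 86 mm, 132 mm high; origin at the centre of its underside. Leave alone.
- tape_roll: Cardboard tape ring lying behind the station, outer diameter 96 mm, 24 mm high; origin at the centre of its underside. Leave alone.
- screwdriver: Screwdriver with a black handle lying behind the station, 160 mm long; origin under its middle. Leave alone.
- wrench: Wrench lying in front of the station, 150 mm long; origin under its middle. Leave alone.
- glue_bottle: White bottle beside the pot, towards the robot, diameter 60 mm, 160 mm high; origin at the centre of its underside. Leave alone.
- stone_tray: Clear divided tray beside the control box, towards the robot, 100 by 140 mm, 30 mm high; origin at the centre of its underside. Leave alone.

How it is judged:
By the outcome, as a careful person would: the job done as asked, in the order asked, and still so for the second after the job is handed in, with the robot touching nothing.
It also fails if it takes over 51 s, if anything falls off the work surface, if the arm or the gripper's body presses on something with over 40 N, if the wrist force passes 120 N, or if a joint passes its speed limit or range.

## Working session

There is one attempt and no reset: what is moved stays moved. The work goes in short steps, Python scripts to look and compute and a tool call to move; the robot and the scene stay as the last step left them, time stands still between calls to the robot, and variables do not carry over. Pictures are saved under pics/ and viewed, at most 10 in all, crops included, and the job is handed in when it is done.

Besides the shell and the picture viewer there is one more tool, called as a command line: name --pt "numbers of a row" for each row, then --argument value for the rest. send_rows: Moves the arm, as the interface text tells. Its arguments: {"type":"object","properties":{"moves":{"type":"array"},"force":{"type":"number"}},"required":["moves"]}

```bash
mkdir -p pics; ls
cat > h.py <<'E'
import cv2,numpy as np
from cell import env
def cam(n):
    s=env.snapshot(n); return s
def ray(s,u,v):
    x=np.array([(u-s["cx"])/s["fx"],(v-s["cy"])/s["fy"]]);y=x.copy()
    for _ in range(20): y=x/(1+s["k1"]*(y@y))
    R=cv2.Rodrigues(np.array(s["rvec"],float))[0];t=np.array(s["tvec"],float).ravel()
    return -R.T@t, R.T@np.array([y[0],y[1],1])
def atz(s,u,v,z):
    o,d=ray(s,u,v); return o+d*(z-o[2])/d[2]
def proj(s,P):
    R=cv2.Rodrigues(np.array(s["rvec"],float))[0];c=np.atleast_2d(P)@R.T+np.array(s["tvec"],float).ravel()
    a=c[:,:2]/c[:,2:];a=a*(1+s["k1"]*(a**2).sum(1,keepdims=True))
    return a*[s["fx"],s["fy"]]+[s["cx"],s["cy"]]
E
python3 - <<'E'
from h import *
import pickle
for n in("scene","side"):
    s=cam(n);cv2.imwrite(f"pics/{n}.png",s["pixels"]);pickle.dump(s,open(n+".pkl","wb"));print(n,ray(s,320,240),s["fx"],s["k1"])
E
```

```text
pics
scene (array([1.16772112, 0.01155961, 0.9166191 ]), array([-0.5932601 ,  0.01177774, -0.80505945])) 446.1753781095976 0.008140690639772704
side (array([0.29807141, 0.6468935 , 0.68989213]), array([ 0.29660972, -0.71006688, -0.63865683])) 449.2866933069789 -0.0029714481257146217
```

View pics/scene.png

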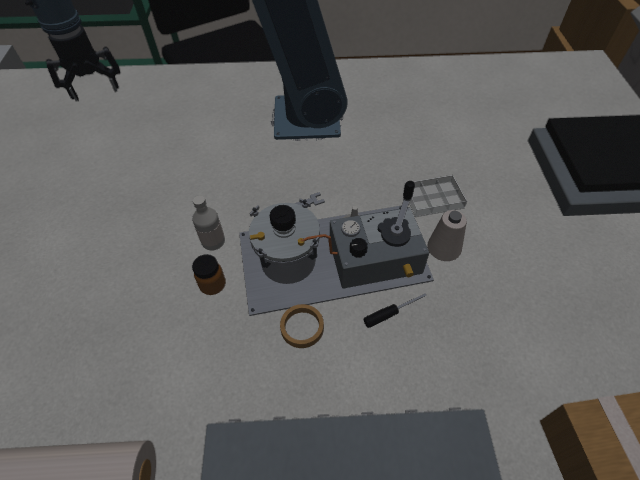

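View pics/side.png

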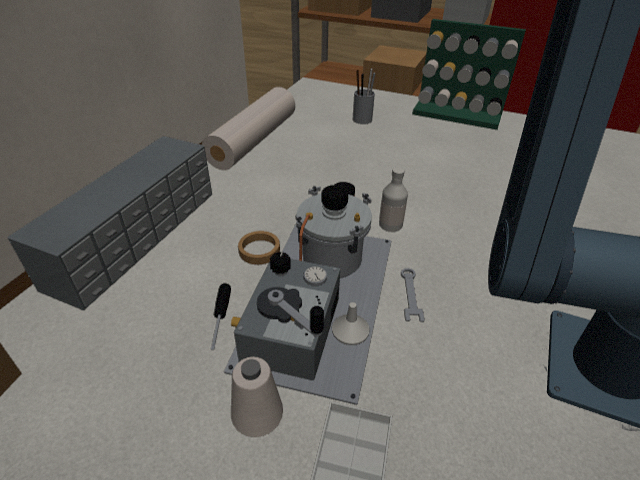

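The scene view shows the station with the cap at about (283,217), the lever handle at about (408,190) and the pivot at about (397,229). The side view has the cap at about (335,197) and the handle at about (317,320). I'll enlarge both.

Run:
```python
import cv2
a=cv2.imread("pics/scene.png")[170:320,230:440];cv2.imwrite("pics/sc.png",cv2.resize(a,None,fx=3.8,fy=3.8,interpolation=cv2.INTER_CUBIC))
a=cv2.imread("pics/side.png")[175:405,215:405];cv2.imwrite("pics/si.png",cv2.resize(cv2.convertScaleAbs(a,alpha=1.5),None,fx=2.6,fy=2.6,interpolation=cv2.INTER_CUBIC))
```

```text
(no output)
```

View pics/sc.png

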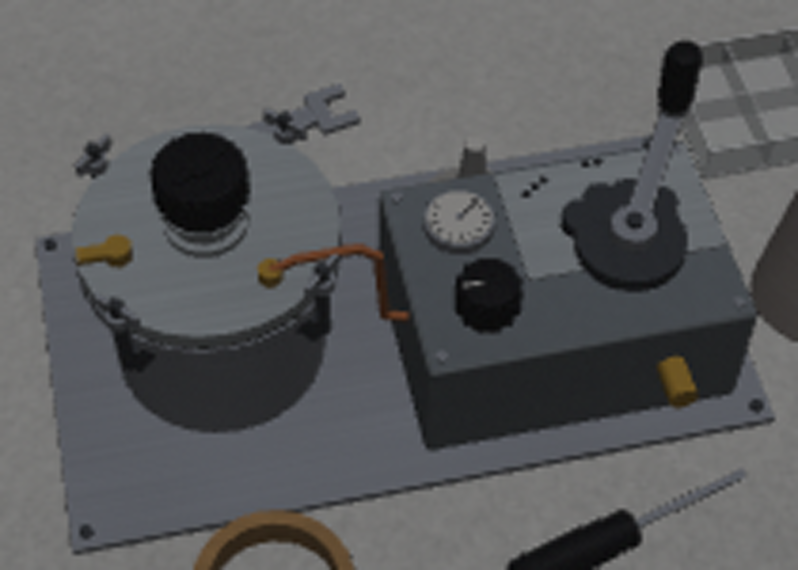

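View pics/si.png

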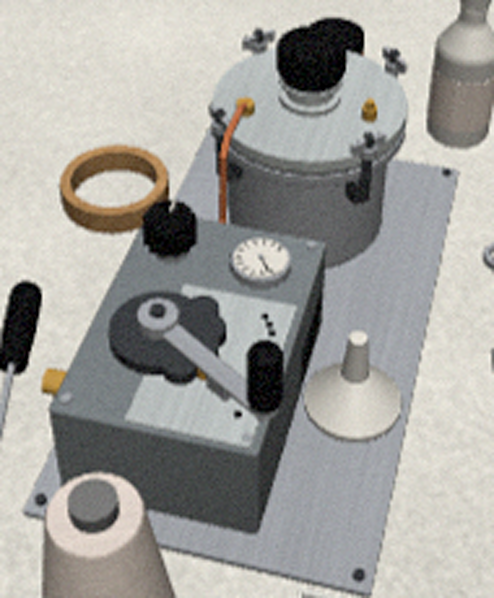

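Read-offs: in the scene crop, plate corners at (38,238), (75,551) and (773,418); pivot (634,222), handle (681,78), cap top (200,165). In the side crop, corners at (460,170), (365,595) and (25,512); pivot (157,310), handle (264,376). Next I fit the station pose and triangulate.

Run:
```python
from h import *
import pickle
from scipy.optimize import least_squares
S=pickle.load(open("scene.pkl","rb"));D=pickle.load(open("side.pkl","rb"))
fs=lambda p:np.array(p)/3.8+[230-.37,170-.37]
fd=lambda p:np.array(p)/2.6+[215-.3,175-.3]
A=[((38,238),(-.12,-.22,.008)),((75,548),(.12,-.22,.008)),((773,418),(.12,.22,.008)),((380,192),(-.04,0,.098)),((755,318),(.1,.2,.098)),((430,374),(.1,0,.098)),((489,285),(.068,.042,.134))]
B=[((460,170),(-.12,-.22,.008)),((365,595),(-.12,.22,.008)),((25,512),(.12,.22,.008)),((325,240),(-.04,0,.098)),((258,440),(-.04,.2,.098)),((52,412),(.1,.2,.098))]
def T(p,X):
    c,s=np.cos(p[2]),np.sin(p[2]);X=np.atleast_2d(X)
    return np.c_[p[0]+c*X[:,0]-s*X[:,1],p[1]+s*X[:,0]+c*X[:,1],X[:,2]]
def f(p):
    return np.r_[(proj(S,T(p,[x for _,x in A]))-[fs(u) for u,_ in A]).ravel(),(proj(D,T(p,[x for _,x in B]))-[fd(u) for u,_ in B]).ravel()]
r=least_squares(f,[.5,0,0],loss="soft_l1",x_scale=[.1,.1,.1]);p=r.x;print(p,np.degrees(p[2]));print(f(p).reshape(-1,2).round(1).tolist())
print("cap axis",T(p,[0,-.11,.184]))
def tri(a,b):
    g=lambda X:np.r_[proj(S,X)[0]-fs(a),proj(D,X)[0]-fd(b)]
    q=least_squares(g,[.5,0,.15]);return q.x,q.fun.round(1)
piv=tri((634,222),(157,310));hd=tri((681,78),(264,376));ht=tri((686,50),(266,350));ct=tri((200,163),(311,46))
print("piv",piv,"hd",hd,"ht",ht,"captop",ct)
v=hd[0]-piv[0];print(np.hypot(v[0],v[1]),"ang rel -x",np.arctan2(v[1],v[0])-p[2])
print(env.state())
```

```text
[0.5445064  0.05375373 0.15782096] 9.0424748948492
[[-0.9, -0.7], [-1.0, 0.5], [0.9, -0.1], [-0.5, -0.8], [1.7, -0.8], [-0.2, 0.2], [0.2, -1.0], [-0.4, -0.6], [2.1, -0.2], [-1.8, -0.5], [0.7, -0.0], [-0.2, 6.1], [-2.9, -1.2]]
cap axis [[ 0.56179473 -0.0548792   0.184     ]]
piv (array([0.56817163, 0.19314188, 0.13621534]), array([-0.2, -0.1, -0.1,  0.1])) hd (array([0.47571305, 0.2321222 , 0.15738663]), array([-0.3, -0.2, -0.2,  0.1])) ht (array([0.47466091, 0.23198071, 0.18056708]), array([-0.2, -0.2, -0.2,  0.1])) captop (array([ 0.56054666, -0.05354715,  0.19391387]), array([ 0.4,  0.5,  0.5, -0.4]))
0.10033968813421813 ang rel -x 2.5847864067082855
{'clock': 0.1, 'q': array([-1.40783964e+00,  2.59236126e-01,  1.53596457e+00,  1.33083964e-05,
        1.34805558e+00, -2.02802480e-01]), 'qvel': array([-0.00057974, -0.00303645, -0.00265513,  0.00101488, -0.00079144,
        0.0022567 ]), 'joint_torque': array([ 3.99536162e-03, -4.46967494e+01, -2.91246021e+01, -1.12284283e-04,
        6.23989908e-03,  2.96672106e-06]), 'ee_pos': array([ 0.19666121, -0.51314908,  0.24927977]), 'ee_rot': array([-3.08756926e+00, -5.71028970e-01, -7.24014767e-05]), 'wrist_force': array([ 0.06121196, -0.66147196, -0.94659044]), 'wrist_torque': array([-0.06236066,  0.01635997,  0.00122606]), 'finger_force': 0.0, 'gripper_width': 0.08559336667258934}
```

send_rows --pt "0.45 0.57 0 0 0 1 1" --pt "0.45 0.57 0 0 0 1 1" --pt "0.45 0.57 0 0 0 1 1" --pt "0.45 0.57 0 0 0 1 1" --pt "0.45 0.57 0 0 0 1 1" --pt "0.45 0.57 0 0 0 1 1" --pt "0.45 0.57 0 0 0 1 1" --pt "0.45 0.57 0 0 0 1 1" --force 60

```text
clock: 0.9
ee_pos: [0.3773, -0.2841, 0.2497]
ee_rot: [-2.311, -2.128, -0.0]
wrist_force: [-1.2, -0.1, -0.1]
gripper_width: 0.0852
finger_force: 0.0
```

send_rows --pt "0.45 0.57 0 0 0 1 1" --pt "0.45 0.57 0 0 0 1 1" --pt "0.45 0.57 0 0 0 1 1" --pt "0.45 0.57 0 0 0 1 1" --pt "0.45 0.57 0 0 0 1 1" --pt "0.45 0.57 0 0 0 1 1" --pt "0.45 0.57 0 0 0 1 1" --pt "0 0 0 0 0 1 1"

```text
clock: 1.7
ee_pos: [0.536, -0.0826, 0.2494]
ee_rot: [-0.826, -3.031, -0.003]
wrist_force: [-0.0, -0.8, -0.8]
gripper_width: 0.0856
finger_force: 0.0
```

Run:
```python
from h import *
s=env.state();print(s["clock"],s["q"].round(3),s["ee_pos"],s["ee_rot"],s["wrist_torque"])
```

```text
1.7 [-0.36   0.245  1.554  0.002  1.343 -1.399] [ 0.53601306 -0.08257319  0.24941984] [-8.25847980e-01 -3.03085086e+00 -2.83168659e-03] [0.01389575 0.02265745 0.01349238]
```

send_rows --pt "0.25 0.28 0 0 0 1 1" --pt "0.25 0.28 0 0 0 1 1" --pt "0 0 0 0 0 1 1" --pt "0 0 0 0 0 1 1" --pt "0 0 0 0 0 1 1" --pt "0 0 0 0 0 1 1" --pt "0 0 0 0 0 1 1" --pt "0 0 0 0 0 1 1"

```text
clock: 2.5
ee_pos: [0.559, -0.058, 0.2495]
ee_rot: [0.9, -3.009, -0.001]
wrist_force: [-0.0, -0.5, 0.6]
gripper_width: 0.085
finger_force: 0.0
```

send_rows --pt "0 0 0 0 0 1 1" --pt "0 0 0 0 0 1 1" --pt "0 0 0 0 0 0 1"

```text
clock: 2.8
ee_pos: [0.559, -0.058, 0.2495]
ee_rot: [1.303, -2.858, -0.001]
wrist_force: [0.0, -0.6, -0.4]
gripper_width: 0.0858
finger_force: 0.0
```

Run:
```python
from h import *
s=env.state();print(s["clock"],s["q"].round(3),s["ee_pos"],s["ee_rot"],s["wrist_torque"])
w=cam("wrist");cv2.imwrite("pics/w.png",cv2.convertScaleAbs(w["pixels"],alpha=1.5))
import pickle;pickle.dump(w,open("w.pkl","wb"))
print(proj(w,[[.5612,-.0542,.196],[.5612,-.0542,.166],[.5618,-.0549,.142]]))
```

```text
2.8 [-0.302  0.281  1.506 -0.     1.356 -2.728] [ 0.55899383 -0.05803603  0.24951265] [ 1.30320564e+00 -2.85768529e+00 -1.05520449e-03] [-0.0176391   0.0053778   0.02937833]
[[317.7480539  281.07137691]
 [317.4040191  261.40186119]
 [315.96038338 248.75029981]]
```

View pics/w.png

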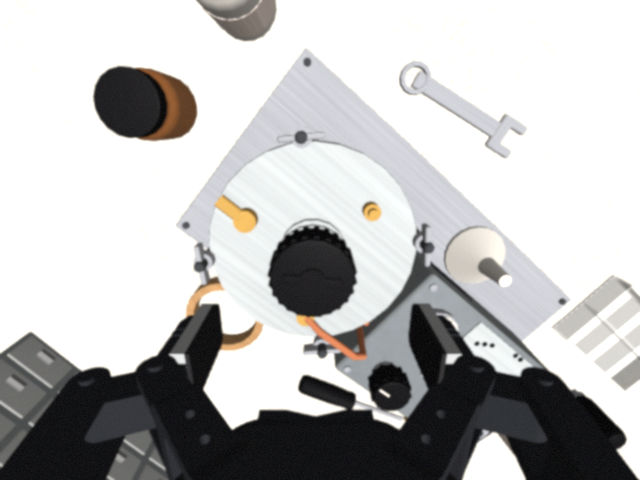

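The wrist view shows the cap, with its top face spanning about x 269–356 and its lower edge at y 317. The lid spans x 210–416, y 140–336. Next I project the predicted circles to compare.

Run:
```python
from h import *
import pickle
w=pickle.load(open("w.pkl","rb"));t=np.linspace(0,6.28,90)
def c(x,y,z,r):
    q=proj(w,np.c_[x+r*np.cos(t),y+r*np.sin(t),0*t+z]);return q.min(0).round(),q.max(0).round()
print(c(.5612,-.0542,.195,.026),c(.5618,-.0549,.142,.078))
print(ray(w,320,240))
for z in(.192,.195,.198):print(atz(w,312.5,317,z),atz(w,269,275,z),atz(w,356,275,z))
print(atz(w,313,140,.142),atz(w,313,336,.142),atz(w,210,240,.142),atz(w,416,240,.142))
```

```text
(array([274., 239.]), array([362., 318.])) (array([211., 140.]), array([421., 338.]))
(array([ 0.50565723, -0.12064392,  0.37275732]), array([ 0.20231527,  0.25601476, -0.94538022]))
[ 0.58128453 -0.03593357  0.192     ] [ 0.5819232  -0.07490141  0.192     ] [ 0.54250392 -0.04068992  0.192     ]
[ 0.58002936 -0.03733949  0.195     ] [ 0.58065743 -0.07566059  0.195     ] [ 0.54189238 -0.0420169   0.195     ]
[ 0.57877418 -0.03874542  0.198     ] [ 0.57939165 -0.07641977  0.198     ] [ 0.54128084 -0.04334388  0.198     ]
[ 0.51235665 -0.11500248  0.142     ] [0.61373947 0.00134446 0.142     ] [ 0.61650985 -0.11149871  0.142     ] [ 0.50137753 -0.01157603  0.142     ]
```

send_rows --pt "0.06 0.06 -0.4 0 0 0 1" --pt "0 0 -0.4 0 0 0 1" --pt "0 0 -0.3 0 0 0 1" --pt "0 0 -0.15 0 0 0 1" --pt "0 0 0 0 0 0 1"

```text
clock: 3.35
ee_pos: [0.5616, -0.0549, 0.1864]
ee_rot: [1.298, -2.859, -0.003]
wrist_force: [-0.8, -0.7, -0.6]
gripper_width: 0.085
finger_force: 0.0
```

send_rows --pt "0 0 0 0 0 0 0" --pt "0 0 0 0 0 0 0" --pt "0 0 0 0 0 0 0" --pt "0 0 0 0 0 0 0" --pt "0 0 0 0 0 0 0" --force 30

```text
clock: 3.85
ee_pos: [0.5634, -0.0558, 0.189]
ee_rot: [-1.3, 2.857, -0.004]
wrist_force: [0.5, -2.4, 6.4]
gripper_width: 0.0513
finger_force: 31.8
```

Run:
```python
from h import *
s=env.state();print(s)
```

```text
{'clock': 3.85, 'q': array([-2.95351493e-01,  3.32539342e-01,  1.58767144e+00, -4.69601622e-04,
        1.21759341e+00, -2.72024579e+00]), 'qvel': array([-0.00108184,  0.00073451,  0.00115348, -0.00035617,  0.00017482,
        0.00097794]), 'joint_torque': array([ 1.20183058e+00, -4.38114023e+01, -2.39966708e+01,  5.45995776e-01,
        7.38315918e-01, -1.99045124e-02]), 'ee_pos': array([ 0.56344244, -0.0557672 ,  0.1889579 ]), 'ee_rot': array([-1.30037874,  2.85702293, -0.00445065]), 'wrist_force': array([ 0.52034673, -2.38598207,  6.38043731]), 'wrist_torque': array([-0.39178064, -0.27755283, -0.01667042]), 'finger_force': 31.772530674934387, 'gripper_width': 0.05132550510953782}
```

send_rows --pt "0.03 -0.016 0.03 0 0 0 0" --pt "0 0 -0.004 0 0 -1 0" --pt "0 0 -0.004 0 0 -1 0" --pt "0 0 -0.004 0 0 -1 0" --pt "0 0 -0.004 0 0 -1 0" --pt "0 0 -0.004 0 0 -1 0" --pt "0 0 -0.004 0 0 -1 0" --pt "0 0 -0.004 0 0 -1 0" --force 50

```text
clock: 4.65
ee_pos: [0.5638, -0.0566, 0.1878]
ee_rot: [0.202, 3.135, -0.002]
wrist_force: [-0.4, -2.6, 2.1]
gripper_width: 0.0507
finger_force: 52.7
```

```bash
cat > st.py <<'E'
from h import *
s=env.state()
from scipy.spatial.transform import Rotation as R
y=R.from_rotvec(s["ee_rot"]).as_matrix()[:,1]
print(s["clock"],"pos",s["ee_pos"].round(4),"yaw",np.arctan2(y[1],y[0]).round(3),"q6",s["q"][5].round(3),"F",s["wrist_force"].round(1),"T",s["wrist_torque"].round(2),"w",s["gripper_width"].round(4),"ff",round(s["finger_force"],1),"jt6",s["joint_torque"][5].round(3))
E
python3 st.py
```

```text
Traceback (most recent call last):
  File "st.py", line 5, in <module>
    print(s["clock"],"pos",s["ee_pos"].round(4),"yaw",np.arctan2(y[1],y[0]).round(3),"q6",s["q"][5].round(3),"F",s["wrist_force"].round(1),"T",s["wrist_torque"].round(2),"w",s["gripper_width"].round(4),"ff",round(s["finger_force"],1),"jt6",s["joint_torque"][5].round(3))
                                                                                                                                                                              ^^^^^^^^^^^^^^^^^^^^^^^^
AttributeError: 'float' object has no attribute 'round'
```

send_rows --pt "0 0 -0.004 0 0 -1 0" --pt "0 0 -0.004 0 0 -1 0" --pt "0 0 -0.004 0 0 -1 0" --pt "0 0 -0.004 0 0 -1 0" --pt "0 0 -0.004 0 0 -1 0" --pt "0 0 -0.004 0 0 -1 0"

```text
clock: 5.25
ee_pos: [0.5634, -0.0572, 0.1866]
ee_rot: [1.459, 2.782, -0.004]
wrist_force: [-1.7, -5.6, 3.3]
gripper_width: 0.0503
finger_force: 52.8
```

```bash
sed -i 's/s\["gripper_width"\].round(4)/round(s["gripper_width"],4)/' st.py; python3 st.py
```

```text
5.25 pos [ 0.5634 -0.0572  0.1866] yaw 0.605 q6 -0.9 F [-1.7 -5.6  3.3] T [-0.89  0.27  0.11] w 0.0503 ff 52.8 jt6 -1.706
```

send_rows --pt "0 0.01 -0.004 0 0 -1 0" --pt "0 0.01 -0.004 0 0 -1 0" --pt "0 0 -0.004 0 0 -1 0" --pt "0 0 -0.004 0 0 -1 0"

```text
clock: 5.65
ee_pos: [0.5628, -0.0532, 0.1858]
ee_rot: [-2.165, -2.271, -0.002]
wrist_force: [-2.3, 12.8, 7.7]
gripper_width: 0.0503
finger_force: 53.7
```

```bash
python3 st.py
```

```text
5.65 pos [ 0.5628 -0.0532  0.1858] yaw 0.048 q6 -0.342 F [-2.3 12.8  7.7] T [1.87 0.04 1.63] w 0.0503 ff 53.7 jt6 -0.372
```

send_rows --pt "0 -0.02 0 0 0 0 0" --pt "0 0 0 0 0 0 0"

```text
clock: 5.85
ee_pos: [0.5628, -0.0523, 0.1859]
ee_rot: [-2.159, -2.274, -0.005]
wrist_force: [-2.6, 11.1, 7.0]
gripper_width: 0.0506
finger_force: 53.6
```

```bash
python3 st.py
```

```text
5.85 pos [ 0.5628 -0.0523  0.1859] yaw 0.052 q6 -0.347 F [-2.6 11.1  7. ] T [ 1.78  0.26 -0.07] w 0.0506 ff 53.6 jt6 -0.085
```

send_rows --pt "0 0 0 0 0 0 1" --pt "0 0 0 0 0 0 1" --pt "0 0 0 0 0 0 1" --pt "0 0 0 0 0 0 1"

```text
clock: 6.25
ee_pos: [0.5637, -0.0562, 0.1854]
ee_rot: [-2.163, -2.278, 0.001]
wrist_force: [-1.0, -0.1, -0.8]
gripper_width: 0.0856
finger_force: 0.0
```

send_rows --pt "0 0 0 0 0 1 1" --pt "0 0 0 0 0 1 1" --pt "0 0 0 0 0 1 1" --pt "0 0 0 0 0 1 1" --pt "0 0 0 0 0 1 1" --pt "0 0 0 0 0 1 1" --pt "0 0 0 0 0 1 1" --pt "0 0 0 0 0 1 1"

```text
clock: 7.05
ee_pos: [0.5637, -0.0562, 0.1855]
ee_rot: [-0.619, -3.08, 0.0]
wrist_force: [-0.1, -0.7, 0.3]
gripper_width: 0.0851
finger_force: 0.0
```

send_rows --pt "0 0 0 0 0 1 1" --pt "0 0 0 0 0 1 1" --pt "0 0 0 0 0 1 1" --pt "0 0 0 0 0 0 1"

```text
clock: 7.45
ee_pos: [0.5637, -0.0562, 0.1855]
ee_rot: [0.028, -3.141, 0.0]
wrist_force: [0.4, 0.6, -0.3]
gripper_width: 0.0854
finger_force: 0.0
```

```bash
python3 st.py
python3 - <<'E'
from h import *
s=cam("side");cv2.imwrite("pics/si2.png",cv2.resize(cv2.convertScaleAbs(s["pixels"][140:300,260:420],alpha=1.5),None,fx=3.7,fy=3.7,interpolation=cv2.INTER_CUBIC))
E
```

```text
7.45 pos [ 0.5637 -0.0562  0.1855] yaw 1.588 q6 -1.884 F [ 0.4  0.6 -0.3] T [-0.01 -0.03 -0.02] w 0.0854 ff 0.0 jt6 -1.473
```

View pics/si2.png

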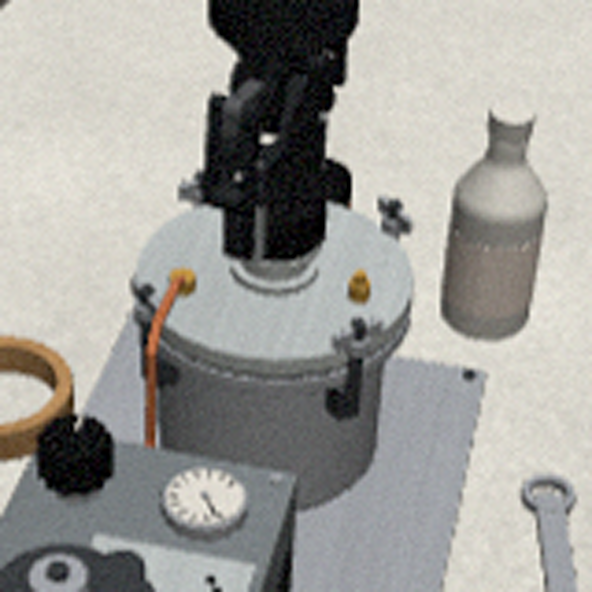

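The fingers are open around the cap and touching nothing. I'll regrip along y, which also centres in y.

send_rows --pt "0 0 0 0 0 0 0" --pt "0 0 0 0 0 0 0" --pt "0 0 0 0 0 0 0" --pt "0 0 0 0 0 0 0" --pt "0 0 0 0 0 0 0" --force 25

```text
clock: 8.0
ee_pos: [0.5638, -0.0564, 0.1859]
ee_rot: [-0.025, 3.141, -0.002]
wrist_force: [-1.0, -3.7, 2.7]
gripper_width: 0.0508
finger_force: 26.2
```

```bash
python3 st.py
```

```text
8.0 pos [ 0.5638 -0.0564  0.1859] yaw 1.587 q6 -1.883 F [-1.  -3.7  2.7] T [-0.55  0.23 -0.07] w 0.0508 ff 26.2 jt6 -0.056
```

send_rows --pt "-0.02 -0.01 0 0 0 0 0" --pt "0 0 0 0 0 0 0" --pt "0 0 0 0 0 -0.5 0" --pt "0 0 0 0 0 -0.5 0" --pt "0 0 0 0 0 0 0" --force 60

```text
clock: 8.5
ee_pos: [0.5612, -0.0562, 0.186]
ee_rot: [-0.19, -3.132, 0.002]
wrist_force: [-6.3, -1.3, 8.8]
gripper_width: 0.0503
finger_force: 62.4
```

```bash
python3 st.py
```

```text
8.5 pos [ 0.5612 -0.0562  0.186 ] yaw 1.45 q6 -1.745 F [-6.3 -1.3  8.8] T [-0.22  1.09  1.4 ] w 0.0503 ff 62.4 jt6 2.087
```

send_rows --pt "0 0 0 0 0 -0.5 0" --pt "0 0 0 0 0 -0.5 0" --pt "0 0 0 0 0 0 0" --force 80

```text
clock: 8.8
ee_pos: [0.5601, -0.0557, 0.186]
ee_rot: [-0.409, -3.109, 0.0]
wrist_force: [-9.4, -0.2, 10.9]
gripper_width: 0.0498
finger_force: 82.0
```

```bash
python3 st.py
```

```text
8.8 pos [ 0.5601 -0.0557  0.186 ] yaw 1.309 q6 -1.605 F [-9.4 -0.2 10.9] T [0.07 1.46 0.85] w 0.0498 ff 82.0 jt6 1.57
```

send_rows --pt "0 0 0 0 0 0 1" --pt "0 0 0 0 0 0 1" --pt "0 0 0 0 0 0 1" --pt "0 0 0 0 0 0 1" --pt "0 0 0.5 0 0 0 1" --pt "0 0 0.8 0 0 0 1" --pt "0 0 0 0 0 0 1"

```text
clock: 9.5
ee_pos: [0.5656, -0.0571, 0.256]
ee_rot: [0.41, 3.105, -0.002]
wrist_force: [0.7, -0.5, -0.0]
gripper_width: 0.0854
finger_force: 0.0
```

send_rows --pt "-0.21 0.72 0 0 0 0 1" --pt "-0.21 0.72 0 0 0 0 1" --pt "-0.21 0.72 0 0 0 0 1" --pt "-0.21 0.72 0 0 0 0 1" --pt "-0.21 0.72 0 0 0 0 1" --pt "-0.21 0.72 0 0 0 0 1" --pt "-0.21 0.72 0 0 0 0 1" --pt "-0.21 0.72 0 0 0 0 1"

```text
clock: 10.3
ee_pos: [0.4781, 0.233, 0.2502]
ee_rot: [-0.411, -3.114, -0.0]
wrist_force: [-0.2, 0.5, -0.8]
gripper_width: 0.0852
finger_force: 0.0
```

```bash
python3 st.py
python3 - <<'E'
from h import *
import pickle
w=cam("wrist");cv2.imwrite("pics/w2.png",cv2.convertScaleAbs(w["pixels"],alpha=1.5))
pickle.dump(w,open("w2.pkl","wb"))
print(proj(w,[[.4757,.2321,.1804],[.4757,.2321,.157],[.568,.193,.136],[.562,-.056,.192]]).round())
E
```

```text
10.3 pos [0.4781 0.233  0.2502] yaw 1.308 q6 -1.065 F [-0.2  0.5 -0.8] T [ 0.02  0.01 -0.01] w 0.0852 ff 0.0 jt6 -0.96
[[312. 260.]
 [312. 247.]
 [297. 347.]
 [ -9. 449.]]
```

View pics/w2.png

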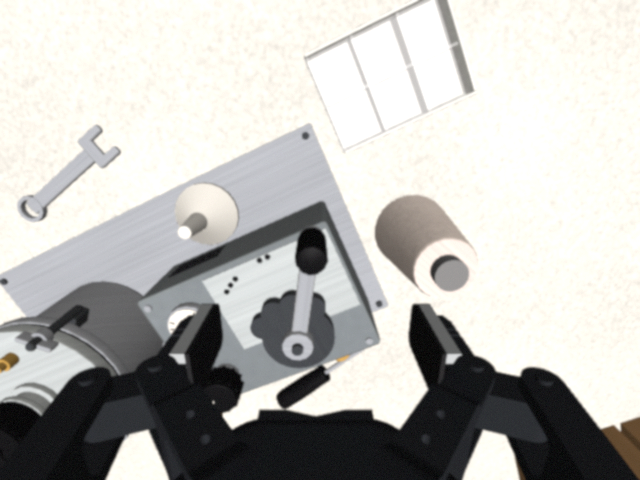

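The handle top sits at (312,261), as predicted (312,260). I'll descend with the fingers part-closed to stay clear of the cone, then grasp.

send_rows --pt "-0.05 -0.02 0 0 0 0 0.6" --pt "0 0 -0.3 0 0 0 0.6" --pt "0 0 -0.4 0 0 0 0.6" --pt "0 0 -0.4 0 0 0 0.6" --pt "0 0 -0.4 0 0 0 0.6" --pt "0 0 -0.24 0 0 0 0.6" --pt "0 0 0 0 0 0 0.6" --force 25

```text
clock: 11.05
ee_pos: [0.4754, 0.2294, 0.1618]
ee_rot: [-0.412, -3.111, 0.003]
wrist_force: [-1.1, 0.4, -0.4]
gripper_width: 0.0509
finger_force: 0.0
```

send_rows --pt "0 0 0 0 0 0 0" --pt "0 0 0 0 0 0 0" --pt "0 0 0 0 0 0 0" --pt "0 0 0 0 0 0 0"

```text
clock: 11.45
ee_pos: [0.4771, 0.2306, 0.1648]
ee_rot: [0.411, 3.112, 0.001]
wrist_force: [1.2, -0.7, 3.8]
gripper_width: 0.021
finger_force: 26.0
```

```bash
python3 st.py
```

```text
11.45 pos [0.4771 0.2306 0.1648] yaw 1.308 q6 -1.068 F [ 1.2 -0.7  3.8] T [-0.23 -0.11 -0.01] w 0.021 ff 26.0 jt6 -0.045
```

send_rows --pt "-0.048 -0.129 0 0 0 0.49 0" --pt "-0.039 -0.132 0 0 0 0.49 0" --pt "-0.03 -0.134 0 0 0 0.49 0" --pt "-0.021 -0.136 0 0 0 0.49 0" --pt "-0.011 -0.137 0 0 0 0.49 0" --pt "-0.002 -0.137 0 0 0 0.49 0" --pt "0.008 -0.137 0 0 0 0.49 0" --pt "0.017 -0.136 0 0 0 0.49 0" --force 30

```text
clock: 12.25
ee_pos: [0.4708, 0.1767, 0.1648]
ee_rot: [-0.451, 3.106, 0.0]
wrist_force: [0.6, 4.2, 2.6]
gripper_width: 0.0211
finger_force: 29.5
```

send_rows --pt "0 0 0 0 0 0 0" --pt "0 0 0 0 0 0 0"

```text
clock: 12.45
ee_pos: [0.4707, 0.1771, 0.1647]
ee_rot: [-0.442, 3.108, 0.001]
wrist_force: [0.4, 0.4, 6.2]
gripper_width: 0.0212
finger_force: 29.7
```

```bash
python3 st.py
```

```text
12.45 pos [0.4707 0.1771 0.1647] yaw 1.853 q6 -1.716 F [0.4 0.4 6.2] T [0.12 0.06 0.11] w 0.0212 ff 29.7 jt6 0.016
```

send_rows --pt "0 0 0 0 0 0 0.5" --pt "0 0 0 0 0 0 0.5" --pt "0 0 0 0 0 0 0.5" --pt "0 0 0.4 0 0 0 0.5" --pt "0 0 0.7 0 0 0 0.5" --pt "0 0 0.9 0 0 0 0.5" --pt "-0.6 0 0.3 0 0 0 0.5" --pt "-0.8 0 0 0 0 0 0.5"

```text
clock: 13.25
ee_pos: [0.4018, 0.1768, 0.2812]
ee_rot: [-0.443, 3.104, 0.0]
wrist_force: [-0.9, -0.5, -0.5]
gripper_width: 0.0429
finger_force: 0.0
```

send_rows --pt "-0.8 0 0 0 0 0 0.5" --pt "-0.5 0 0 0 0 0 0.5" --pt "0 0 0 0 0 0 0.5" --pt "0 0 0 0 0 0 0.5"

```text
clock: 13.65
ee_pos: [0.335, 0.1768, 0.2789]
ee_rot: [-0.446, 3.108, -0.0]
wrist_force: [0.6, -0.2, 0.5]
gripper_width: 0.0427
finger_force: 0.0
```

```bash
python3 st.py
python3 - <<'E'
from h import *
a=cam("scene");cv2.imwrite("pics/sc3.png",cv2.resize(cv2.convertScaleAbs(a["pixels"][170:320,230:440],alpha=1.5),None,fx=3.8,fy=3.8,interpolation=cv2.INTER_CUBIC))
t=lambda x,z=.18:(proj(a,[[.568+.1*np.cos(x+2.75),.193+.1*np.sin(x+2.75),z]])[0]-[229.6,169.6])*3.8
print(t(0),t(.55),t(1.1))
for h in(0,2,3):print(h,(proj(a,[[.5625,-.056,.192+.0014*h]])[0]-[229.6,169.6])*3.8)
E
```

```text
13.65 pos [0.335  0.1768 0.2789] yaw 1.856 q6 -1.667 F [ 0.6 -0.2  0.5] T [ 0.03 -0.02  0.03] w 0.0427 ff 0.0 jt6 0.018
[683.99097807  51.14545626] [592.3836764   46.92533791] [513.86357043  78.34879946]
0 [197.50811006 170.11217617]
2 [197.08079328 166.87690138]
3 [196.86636117 165.25343329]
```

View pics/sc3.png

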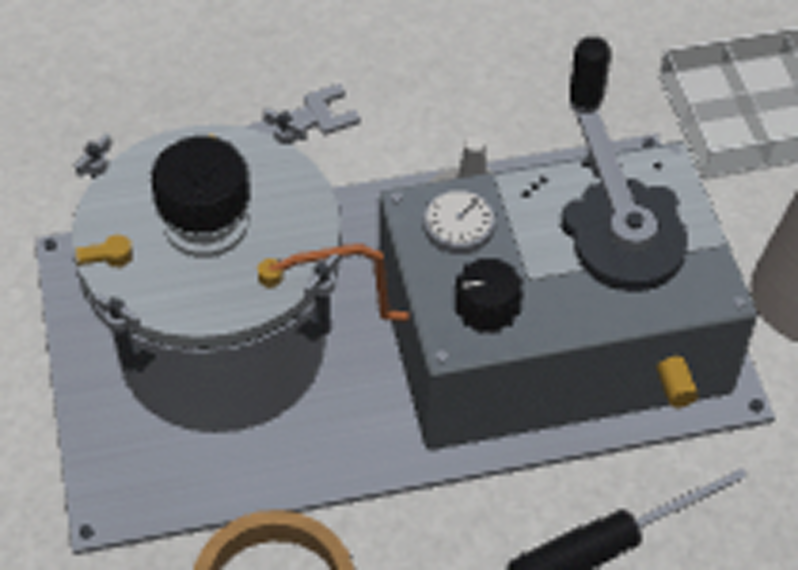

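The lever handle is at (592,45), which matches the predicted feed position (592,47). The cap has dropped by about 4 crop pixels, consistent with some 2 rad of turning. It resisted with more than 0.8 Nm on two separate grasps, so it is at its stop. The regulator mark hasn't moved, and the robot is clear.

```bash
python3 -c "
from cell import env;print(env.sign_off())"
```

```text
the job is handed in; nothing more can be done
None
```

I screwed the cap clockwise to its hard stop, then moved the lever from vent to the feed notch and handed the job in at about 14 s; the knob and other items look unmoved, and sign-off returned no verdict.

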